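Lock a pipette in its test stand and hold the plunger at the first stop

TASK

Get the pipette ready for its weighing test: swing the orange handle of the toggle clamp back and all the way down, over centre to its stop, so that the rubber pad locks the pipette into the V-block of the stand. Then, not before, press the blue plunger button on top of the pipette down to its first stop, without going on into the blow-out travel behind it, and keep it held there for at least two seconds. The program finishes while still holding the button at the first stop, with the clamp locked and the things around the stand left where they are.

Things in the scene. Friction and masses are not known exactly. Their poses are not given: they have to be found in the camera images.
- stand: Fixed pipette test stand: grey base 150 x 220 mm, two posts, aluminium deck 130 x 210 mm (top 145 mm above the worktop) with a slot where the pipette hangs by its shoulder, a white V-block and a toggle clamp. Origin on the worktop under its middle. y: clamping direction, from the clamp through the pipette (at y 0.060) to the V-block (to y 0.115, 0.215 high); x: away from the slot's mouth; z up.
- clamp_pivot (a point): Middle of the pin on which the clamp handle swings, on the stand at (0, -0.060, 0.185) in its frame; the pin lies along the stand's x. Between it and the pipette is the clamp's guide with the ram, up to 0.196 high.
- handle_grip (a point): Point on the centre line of the orange grip of the clamp handle, 80 mm from the pivot. The grip is a round bar 17 mm thick, 45 to 106 mm from the pivot. The handle swings in the stand's y-z plane. Open, it leans 15 to 27 degrees back (to the stand's -y) from upright; locked, it lies back, pointing to -y and 5 degrees up.
- clamp_handle (a joint): Angle of the clamp handle, rad: 0 to 0.2 at the start (open, nearly upright), grows as it swings back and down to -y; dead centre at 1.10, stop (locked) at 1.22. It stays where left (friction 0.035 N m, up to 0.1 N m to squeeze the pad); past centre it falls to the stop and holds itself. The handle's angle from the stand's +y, upward, is 1.833 + this value.
- clamp_pad: Black rubber pad, 17 mm across, on the end of the clamp's ram. The linkage drives it about 14 mm along the stand's +y as the handle is swung; locked, it squeezes the pipette into the V with roughly 10 to 20 N. Origin at the middle of its face.
- pipette: Loose white hand pipette, 110 g, upright in the slot of the deck, 4 to 6 mm short of the V at the start. Origin on its axis at the underside of the shoulder (on the deck top), z up. Handle 29 mm thick where clamped, 33 mm at shoulder and top, its top 106 mm above the deck; a finger hook near the top stands out to +x; cone and tip hang below the deck.
- pipette_mid (a point): Point on the pipette's axis 40 mm above the deck, at the height of the clamp pad.
- plunger_top (a point): Middle of the top face of the blue plunger button, 18 mm across; 28 mm above the top of the pipette's handle (about 279 mm above the worktop) when not pressed. It is pushed straight down along the pipette's axis.
- plunger (a joint): Main travel of the plunger, m: 0 released, 0.012 at the first stop. Spring: 1.1 N to start, 3.7 N just before the first stop; springs back when let go.
- blowout (a joint): Blow-out travel behind the first stop, m: 0 until the push at the first stop exceeds about 10 N, 0.005 at the second stop (about 16 N). The plunger button goes down by plunger + blowout. So any steady push of 5 to 9 N holds the first stop.
- water_bottle: Bystander: glass bottle with a blue cap, 68 mm wide, 138 mm tall, loose. Origin at its underside.
- tip_box: Bystander: green box, 82 x 122 x 38 mm, loose. Origin at its underside.
- culture_dish: Bystander: flat round dish, 94 mm wide, 15 mm tall, loose. Origin at its underside.

How it is judged:
On the way, in this order (a step that is already met when the one before it is completed fails the run):
1. the clamp handle is swung past dead centre and the pad squeezes the pipette into the V (value of joint clamp_handle above 1.13 rad and contact force between clamp_pad and pipette above 4 N and y of pipette_mid in the frame of stand above 0.058 m), for 0.2 s.
2. the plunger is held at the first stop for a second and a half (value of joint plunger above 0.0112 m and value of joint blowout below 0.0015 m and value of joint clamp_handle above 1.13 rad), for 1.5 s.
At the end, for the whole second after the job is handed in: The fingers hold the plunger at the first stop (over 11.2 of 12 mm, blow-out under 1.5 mm, over 2 N) with the clamp locked past dead centre (over 1.13 rad), its pad squeezing the pipette (over 4 N), upright and home in the V within 2 mm; bystanders within 30 mm of their places (all of step 2 and contact force between the fingers and pipette above 2 N and contact force between clamp_pad and pipette above 4 N and y of pipette_mid in the frame of stand above 0.058 m and angle between pipette's own z axis and vertical below 0.06 rad and distance of each of water_bottle, tip_box, culture_dish from where it was at the start of the episode below 0.03 m); the arm keeps its last pose, push and grip.
It fails at once if the plunger is pushed on past the first stop into the blow-out travel (3 mm or more) (value of joint blowout above 0.003 m).
It fails at once if the plunger is pressed before the clamp is locked (value of joint plunger above 0.004 m and value of joint clamp_handle below 1.05 rad).
It fails at once if the pipette is knocked over or lifted out of the stand (angle between pipette's own z axis and vertical above 0.35 rad or distance of pipette from where it was at the start of the episode above 0.03 m).
It fails at once if a thing beside the stand is knocked away (distance of any of water_bottle, tip_box, culture_dish from where it was at the start of the episode above 0.03 m).
It also fails if it takes over 45 s, if anything falls off the work surface, if the arm or the gripper's body presses on something with over 40 N, if the wrist force passes 120 N, or if a joint passes its speed limit or range.

ROBOT

A 7-joint arm with a two-finger parallel gripper is mounted at the origin on a cart in front of the work surface, level with it; the furniture and walls round the work are solid. World frame = base frame: x ahead of the robot, y to its left, z up, the work surface at z = 0. Lengths are in m, angles in rad, forces in N, time in s.
With the tool pointing down it reaches from about 0.425 to 0.875 m from the base axis. Payload 8.4 kg.
Tool frame: the origin (TCP) lies at the very end of the fingers, on their centre line; the grasp point (between the pads) lies 19 mm behind it; z points along the fingers, y is the direction in which the jaws open and shut (so a half turn about z gives the same grasp; the last joint's range is limited). The gripper opens to 87 mm and grips with 3 to 60 N. Pads are 19 mm wide; open, the fingers measure 117 mm over their backs; the gripper's body (75 mm by 190 mm) begins 51 mm behind the grasp point.
Start: joints at [-1.305, 0.333, 0.04, 1.465, -0.013, 1.343, -0.059], TCP at [0.232, 0.607, 0.201] pointing down, gripper open.
Joint ranges: [-2.58, 2.58], [-0.38, 2.09], [-1.3, 1.39], [0.25, 2.4], [-1.5, 4.64], [0.08, 2.09], [-2.65, 2.65]. Speed limits (rad/s): [2.22, 2.22, 2.79, 2.79, 3.14, 3.14, 3.14].

INTERFACE

Orientations are given as a unit quaternion [w, x, y, z].
In Python, from workcell import robot, eyes, workorder gives the robot as it stands.
- The arm moves only by the tool jog_arm, never from a script. Its argument "increments" is a list of rows, each an object with "xyz": the shift along the tool's x, y, z in m, a list of three; "twist": the turn, a rotation vector about the tool's x, y, z in degrees, a list of three; "fingers": the finger opening in m, from 0 to 0.087. A call has 1 to 12 rows; each row is the pose to reach, as a shift and turn from the pose commanded when the call began, along the tool's axes at that moment; what a row does not reach only later rows make up. A row lasts 1/12 s, in which the tool goes at most 41.7 mm and 7.16 degrees, less where a joint would pass 70% of its speed; a pose out of reach is approached as far as the arm can. A call with a gripper value outside its range is refused whole. The fingers move at their own pace and stop on an object; "force" is the grip in N (left out, the last holds). Time passes only in rows, so rows that repeat a pose let the fingers close. It gives the time, the measured TCP pose, the force and the opening at its end, in the units of the state.
- robot.observe(): the state, without advancing time (a new reading comes with each control period).
- eyes.snapshot(name): name is "scene" or "top" or "wrist"; returns a dict with "img" (420x560x3 uint8, red, green, blue), "fx", "fy", "cx", "cy" (pixels), "R" (3x3) and "t" (3): a world point X has camera coordinates R X + t. Camera axes: x right, y down, z forward; pixel columns grow to the right and rows downward; lengths in m; the calibration is good to about 2 mm. The wrist camera is an equidistant fisheye: a pixel r from the principal point sees the ray r / f radians off the axis. A picture is of the moment at which its call begins. There is no depth.
- workorder.hand_in(): hands the job in, once; it reports no verdict.
The state is a dict: "clock": time; "q": joint angles; "joint_velocities": joint speeds; "tau": joint torques, N m; "eef_pos": TCP position; "eef_rot": TCP orientation; "wrist_force": force on the tool from outside, world axes, zero at the start; "wrist_torque": the same for the moment, N m; "gripper_width": finger opening in m.
Only numpy, scipy, OpenCV 4.12 (cv2) and the standard library are available. Lean on these libraries where they do the work, as an engineer would, in place of code of your own. Each camera call takes 0.05 s, during which the arm holds its last target.

## Working session

There is one attempt and no reset: what is moved stays moved. The work goes in short steps, Python scripts to look and compute and a tool call to move; the robot and the scene stay as the last step left them, time stands still between calls to the robot, and variables do not carry over. Pictures are saved under pics/ and viewed, and the job is handed in when it is done.

Besides the shell and the picture viewer there is one more tool, called after ">>>" in YAML: its name, and indented under it one key for each argument. jog_arm: Moves the arm, as the interface text tells. Its arguments: {"type":"object","properties":{"increments":{"type":"array","items":{"type":"object","properties":{"xyz":{"type":"array","items":{"type":"number"}},"twist":{"type":"array","items":{"type":"number"}},"fingers":{"type":"number"}}}},"force":{"type":"number"}},"required":["increments"]}

```bash
mkdir -p pics; ls; cat > h.py <<'E'
import numpy as np, cv2
from workcell import robot, eyes, workorder
def snap(n,f):
    s=eyes.snapshot(n); cv2.imwrite('pics/'+f,s['img'][:,:,::-1]); 
    import pickle; pickle.dump(s,open('pics/'+f+'.pkl','wb')); return s
E
python3 - <<'E'
from h import *
print(robot.observe())
for n in ['scene','top','wrist']:
    s=snap(n,n+'0.png'); print(n,s['fx'],s['fy'],s['cx'],s['cy'],s['R'],s['t'], -np.array(s['R']).T@s['t'])
E
```

```text
pics
{'clock': 0.0, 'q': array([-1.30517706,  0.3339046 ,  0.0398737 ,  1.46626988, -0.01339901,
        1.34329633, -0.05849427]), 'joint_velocities': array([ 0.00019755, -0.00121239,  0.00051571, -0.00017964,  0.00069948,
       -0.00066308,  0.00190081]), 'tau': array([ 9.15659730e-04, -6.56349707e+01,  1.33550003e+00, -4.03794479e+01,
       -5.97631163e-02,  4.46477754e-02,  1.46196066e-04]), 'eef_pos': array([0.23175773, 0.6067402 , 0.19966406]), 'eef_rot': array([-9.16706995e-05,  1.81405187e-01,  9.83408109e-01, -8.00871601e-04]), 'wrist_force': array([ 0.67341685, -0.11611667, -0.46432586]), 'wrist_torque': array([-0.00329389, -0.03230708, -0.02543156]), 'gripper_width': 0.0869246097422283}
scene 537.5913333356921 537.5913333356921 278.34424811221345 212.55201415646155 [[-0.66897895 -0.74292101  0.02314179]
 [-0.38486418  0.31958726 -0.86587733]
 [ 0.63588264 -0.58816015 -0.49972083]] [0.42089516 0.35549649 1.36029309] [-0.44659889  0.9991499   0.97784288]
top 382.00584653152055 382.00584653152055 282.5187164410493 218.99753714176128 [[ 0.02128711 -0.99972827 -0.00950023]
 [-0.98739825 -0.0195322  -0.15704521]
 [ 0.15681697  0.01272355 -0.98754572]] [0.0696576  0.5887205  1.13925739] [0.40116388 0.06664228 1.21818625]
wrist 325.19226210127806 325.19226210127806 278.82189023883836 211.31100226742745 [[ 0.35689208  0.934144   -0.00173972]
 [ 0.89349612 -0.34081786  0.2924173 ]
 [ 0.27256694 -0.10591585 -0.95628923]] [-0.64913734 -0.03687878  0.39117671] [0.15800119 0.63525062 0.38373275]
```

View pics/scene0.png

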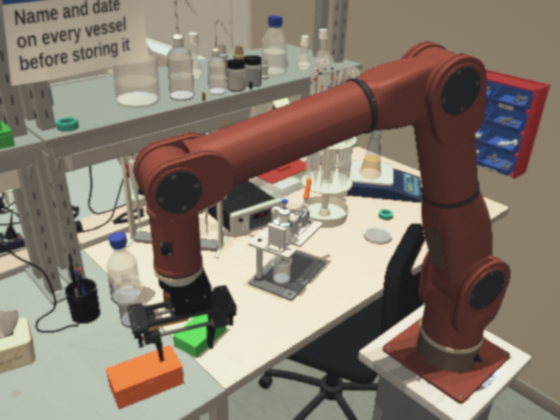

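View pics/top0.png

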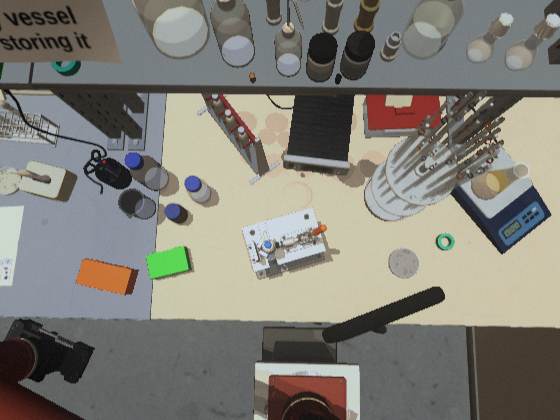

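View pics/wrist0.png

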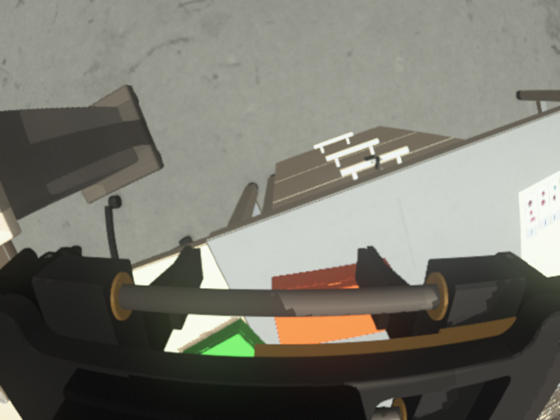

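```bash
python3 - <<'E'
import cv2
a=cv2.imread('pics/top0.png')[195:290,230:350]; cv2.imwrite('pics/topc.png',cv2.resize(a,None,fx=6,fy=6,interpolation=cv2.INTER_CUBIC))
a=cv2.imread('pics/scene0.png')[165:305,240:340]; cv2.imwrite('pics/scenec.png',cv2.resize(a,None,fx=4.2,fy=4.2,interpolation=cv2.INTER_CUBIC))
E
```

```text
(no output)
```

View pics/topc.png

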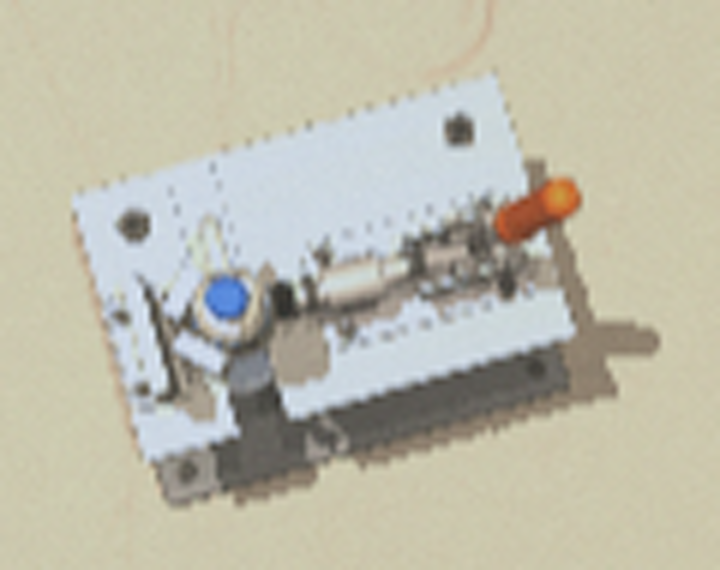

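View pics/scenec.png

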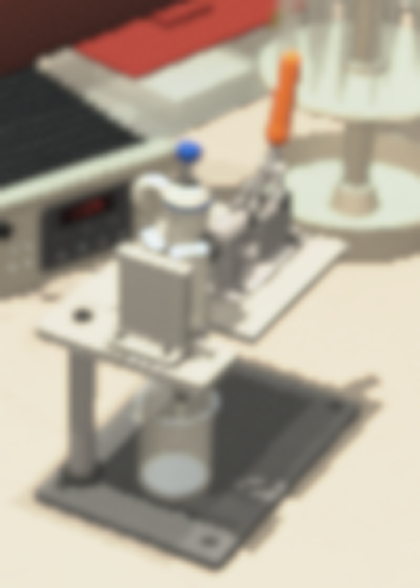

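```bash
cat >> h.py <<'E'
def proj(s,X):
    c=np.array(s['R'])@np.asarray(X)+s['t']; return np.array([s['fx']*c[0]/c[2]+s['cx'],s['fy']*c[1]/c[2]+s['cy']])
def st(p,X):
    c,sn=np.cos(p[2]),np.sin(p[2]); return np.array([p[0]+c*X[0]-sn*X[1],p[1]+sn*X[0]+c*X[1],X[2]])
E
python3 - <<'E'
from h import *
import pickle
from scipy.optimize import least_squares
T=pickle.load(open('pics/top0.png.pkl','rb'));S=pickle.load(open('pics/scene0.png.pkl','rb'))
t=lambda u,v:np.array([u/6+230-.4,v/6+195-.4]); s=lambda u,v:np.array([u/4.2+240-.4,v/4.2+165-.4])
def hp(a,r): th=1.833+a; return (0,-.06+r*np.cos(th),.185+r*np.sin(th))
obs=[(T,t(75,197),lambda p:(.065,.105,.145)),(T,t(493,73),lambda p:(.065,-.105,.145)),(T,t(577,332),lambda p:(-.065,-.105,.145)),(T,t(152,460),lambda p:(-.065,.105,.145)),
(T,t(227,298),lambda p:(0,p[4],.279)),(S,s(188,150),lambda p:(0,p[4],.277)),
(T,t(562,198),lambda p:hp(p[3],.106)),(S,s(290,58),lambda p:hp(p[3],.106)),(S,s(278,138),lambda p:hp(p[3],.045)),
(S,s(38,330),lambda p:(.065,.105,.145)),(S,s(212,382),lambda p:(-.065,.105,.145)),(S,s(345,243),lambda p:(-.065,-.105,.145)),
(S,s(38,497),lambda p:(.075,.11,.012)),(S,s(218,568),lambda p:(-.075,.11,.01)),]
f=lambda p:np.concatenate([proj(c,st(p,g(p)))-o for c,o,g in obs])
r=least_squares(f,[.45,.05,.3,.1,.055],loss='soft_l1');print(r.x);print(r.fun.reshape(-1,2).round(1))
p=r.x
# shift of scene cam
for n,X in [('origin',(0,0,0)),('pivot',(0,-.06,.185)),('grip',hp(p[3],.08)),('plunger',(0,p[4],.279)),('plungerlocked',(0,.06,.279)),('griplocked',hp(1.22,.08))]: print(n,st(p,X).round(4))
E
```

```text
[0.50642499 0.07537818 0.31596889 0.16236703 0.04195468]
[[-0.4  3.3]
 [ 0.6  2.7]
 [ 0.7  3.2]
 [-0.4  3.8]
 [-0.2 -2.8]
 [-1.8 -1.5]
 [ 0.3 -3.3]
 [-1.6 -1. ]
 [-3.5  0.1]
 [ 1.6  0. ]
 [ 0.6  1.6]
 [ 2.5  0.7]
 [-2.1 -2.1]
 [-0.2 -1.4]]
origin [0.5064 0.0754 0.    ]
pivot [0.5251 0.0183 0.185 ]
grip [ 0.5353 -0.013   0.2579]
plunger [0.4934 0.1153 0.279 ]
plungerlocked [0.4878 0.1324 0.279 ]
griplocked [ 0.5498 -0.0574  0.1921]
```

```bash
cat > fit.py <<'E'
from h import *
import pickle
from scipy.optimize import least_squares
T=pickle.load(open('pics/top0.png.pkl','rb'));S=pickle.load(open('pics/scene0.png.pkl','rb'))
t=lambda u,v:np.array([u/6+230-.4,v/6+195-.4]); s=lambda u,v:np.array([u/4.2+240-.4,v/4.2+165-.4])
def hp(a,r): th=1.833+a; return (0,-.06+r*np.cos(th),.185+r*np.sin(th))
D=lambda x,y:(lambda p:(x+p[4],y+p[5],.145))
obs=[(T,t(75,197),D(.065,.105)),(T,t(493,73),D(.065,-.105)),(T,t(577,332),D(-.065,-.105)),(T,t(152,460),D(-.065,.105)),
(T,t(227,298),lambda p:(0,.055,.279)),(S,s(188,150),lambda p:(0,.055,.277)),
(T,t(562,198),lambda p:hp(p[3],.106)),(S,s(290,58),lambda p:hp(p[3],.106)),(S,s(278,138),lambda p:hp(p[3],.045)),
(S,s(38,330),D(.065,.105)),(S,s(212,382),D(-.065,.105)),(S,s(345,243),D(-.065,-.105)),
(S,s(38,497),lambda p:(.075,.11,.012)),(S,s(218,568),lambda p:(-.075,.11,.01)),(T,t(165,497),lambda p:(-.075,.11,.012))]
f=lambda p:np.concatenate([proj(c,st(p,g(p)))-o for c,o,g in obs])
r=least_squares(f,[.45,.05,.3,.1,0,0],loss='soft_l1');print(r.x);print(r.fun.reshape(-1,2).round(1))
p=r.x
for n,X in [('origin',(0,0,0)),('pivot',(0,-.06,.185)),('grip',hp(p[3],.08)),('plunger',(0,.055,.279)),('plungerlocked',(0,.06,.279)),('griplocked',hp(1.22,.08))]: print(n,st(p,X).round(4))
E
python3 fit.py
```

```text
[0.50152685 0.07013704 0.30863862 0.09289581 0.01440898 0.00103162]
[[-0.2  0. ]
 [ 0.9 -0. ]
 [ 0.6  0.4]
 [-0.6  0.5]
 [-3.2  0.6]
 [-1.6  0.5]
 [-0.  -0.4]
 [ 0.1 -0.9]
 [-1.4  0.2]
 [-0.5 -1.4]
 [-1.9  0.2]
 [ 0.6 -0.2]
 [ 0.2 -2.2]
 [ 2.  -1.3]
 [ 1.7  3.2]]
origin [0.5015 0.0701 0.    ]
pivot [0.5198 0.013  0.185 ]
grip [ 0.5282 -0.0135  0.26  ]
plunger [0.4848 0.1225 0.279 ]
plungerlocked [0.4833 0.1273 0.279 ]
griplocked [ 0.544  -0.0629  0.1921]
```

```bash
cat >> fit.py <<'E'
print('---')
def tri(o):
    return least_squares(lambda X:np.concatenate([proj(c,X)-q for c,q in o]),[.5,.1,.2])
for n,o in [('plunger',[(T,t(227,298)),(S,s(188,148))]),('htip',[(T,t(562,198)),(S,s(290,58))]),('deck+x+y',[(T,t(75,197)),(S,s(38,330))]),('deck-x+y',[(T,t(152,460)),(S,s(212,382))]),('deck-x-y',[(T,t(577,332)),(S,s(345,243))])]:
    r=tri(o);X=r.x; c,sn=np.cos(p[2]),np.sin(p[2]);d=X[:2]-p[:2]
    print(n,X.round(4),r.fun.round(1),'stand',(c*d[0]+sn*d[1]).round(4),(-sn*d[0]+c*d[1]).round(4))
E
python3 fit.py|sed -n '/---/,$p'
```

```text
---
plunger [0.4868 0.1147 0.2765] [-0. -0.  0.  0.] stand -0.0005 0.047
htip [ 0.5306 -0.0222  0.2816] [-0.1 -0.1  0.2  0. ] stand -0.0004 -0.0968
deck+x+y [0.545  0.1945 0.1402] [ 0.2  0.2 -0.3 -0.1] stand 0.0792 0.1053
deck-x+y [0.4208 0.1524 0.1447] [ 0.6  0.7 -0.9 -0.1] stand -0.0519 0.1029
deck-x-y [ 0.4861 -0.0429  0.1442] [ 0.  0. -0. -0.] stand -0.049 -0.103
```

>>> jog_arm:
  increments:
    - {"xyz": [0,0,-0.04],"fingers": 0.0}
    - {"xyz": [0,0,-0.08],"fingers": 0.0}
    - {"xyz": [0,0,-0.12],"fingers": 0.0}
    - {"xyz": [0,0,-0.16],"fingers": 0.0}
    - {"xyz": [-0.05,-0.047,-0.18],"twist": [0,0,5.5],"fingers": 0.0}
    - {"xyz": [-0.08,-0.075,-0.18],"twist": [0,0,8.8],"fingers": 0.0}
    - {"xyz": [-0.11,-0.104,-0.18],"twist": [0,0,12],"fingers": 0.0}
    - {"xyz": [-0.14,-0.132,-0.18],"twist": [0,0,15.3],"fingers": 0.0}
    - {"xyz": [-0.17,-0.16,-0.18],"twist": [0,0,18.6],"fingers": 0.0}
    - {"xyz": [-0.2,-0.189,-0.18],"twist": [0,0,22],"fingers": 0.0}
    - {"xyz": [-0.23,-0.217,-0.18],"twist": [0,0,25.2],"fingers": 0.0}
    - {"xyz": [-0.26,-0.245,-0.18],"twist": [0,0,28.5],"fingers": 0.0}

```text
validation failed for argument at $.in...
```

>>> jog_arm:
  increments:
    - {"xyz": [0.0,0.0,-0.04],"twist": [0.0,0.0,0.0],"fingers": 0.0}
    - {"xyz": [0.0,0.0,-0.08],"twist": [0.0,0.0,0.0],"fingers": 0.0}
    - {"xyz": [0.0,0.0,-0.12],"twist": [0.0,0.0,0.0],"fingers": 0.0}
    - {"xyz": [0.0,0.0,-0.16],"twist": [0.0,0.0,0.0],"fingers": 0.0}
    - {"xyz": [-0.05,-0.047,-0.18],"twist": [0.0,0.0,5.5],"fingers": 0.0}
    - {"xyz": [-0.08,-0.075,-0.18],"twist": [0.0,0.0,8.8],"fingers": 0.0}
    - {"xyz": [-0.11,-0.104,-0.18],"twist": [0.0,0.0,12.0],"fingers": 0.0}
    - {"xyz": [-0.14,-0.132,-0.18],"twist": [0.0,0.0,15.3],"fingers": 0.0}
    - {"xyz": [-0.17,-0.16,-0.18],"twist": [0.0,0.0,18.6],"fingers": 0.0}
    - {"xyz": [-0.2,-0.189,-0.18],"twist": [0.0,0.0,22.0],"fingers": 0.0}
    - {"xyz": [-0.23,-0.217,-0.18],"twist": [0.0,0.0,25.2],"fingers": 0.0}
    - {"xyz": [-0.26,-0.245,-0.18],"twist": [0.0,0.0,28.5],"fingers": 0.0}

```text
clock: 1.15
eef_pos: [0.3764, 0.3068, 0.3805]
eef_rot: [-0.0, 0.419, 0.908, 0.0]
wrist_force: [1.0, -0.4, -0.1]
gripper_width: 0.0149
```

>>> jog_arm:
  increments:
    - {"xyz": [-0.039,-0.01,0.0],"twist": [0.0,0.0,3.2],"fingers": 0.0}
    - {"xyz": [-0.078,-0.021,0.0],"twist": [0.0,0.0,6.5],"fingers": 0.0}
    - {"xyz": [-0.117,-0.031,0.0],"twist": [0.0,0.0,9.7],"fingers": 0.0}
    - {"xyz": [-0.156,-0.042,0.0],"twist": [0.0,0.0,13.0],"fingers": 0.0}
    - {"xyz": [-0.195,-0.052,0.0],"twist": [0.0,0.0,16.2],"fingers": 0.0}
    - {"xyz": [-0.234,-0.062,0.0],"twist": [0.0,0.0,19.5],"fingers": 0.0}
    - {"xyz": [-0.26,-0.069,0.0],"twist": [0.0,0.0,21.5],"fingers": 0.0}
    - {"xyz": [-0.274,-0.073,0.0],"twist": [0.0,0.0,22.6],"fingers": 0.0}
    - {"xyz": [-0.274,-0.073,0.0],"twist": [0.0,0.0,22.6],"fingers": 0.0}

```text
clock: 1.9
eef_pos: [0.4996, 0.0498, 0.3805]
eef_rot: [0.0, 0.59, 0.807, -0.0]
wrist_force: [0.5, -0.5, 0.3]
gripper_width: -0.0
```

```bash
python3 - <<'E'
from h import *
o=robot.observe();print(o['eef_pos'],o['eef_rot'],o['gripper_width'])
for n in ['wrist','top','scene']:
    s=snap(n,n+'1.png')
E
```

```text
[0.49964901 0.04976895 0.38051674] [ 2.60348786e-04  5.90387037e-01  8.07120211e-01 -2.11620385e-04] -1.5842384434313066e-05
```

View pics/wrist1.png

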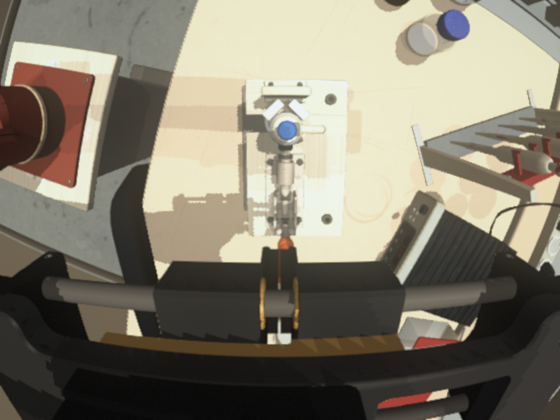

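View pics/scene1.png

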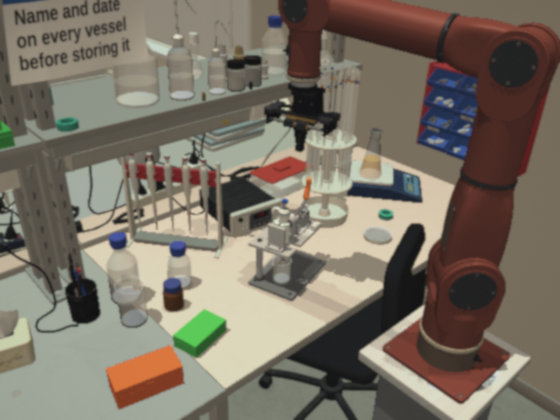

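```bash
python3 - <<'E'
import cv2
a=cv2.imread('pics/wrist1.png')[70:265,225:365]; cv2.imwrite('pics/w1c.png',cv2.resize(a,None,fx=4,fy=4,interpolation=cv2.INTER_CUBIC)[:, :])
a=cv2.resize(a,None,fx=4,fy=4,interpolation=cv2.INTER_CUBIC);cv2.imwrite('pics/w1a.png',a[:400]);cv2.imwrite('pics/w1b.png',a[380:])
E
```

```text
(no output)
```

View pics/w1a.png

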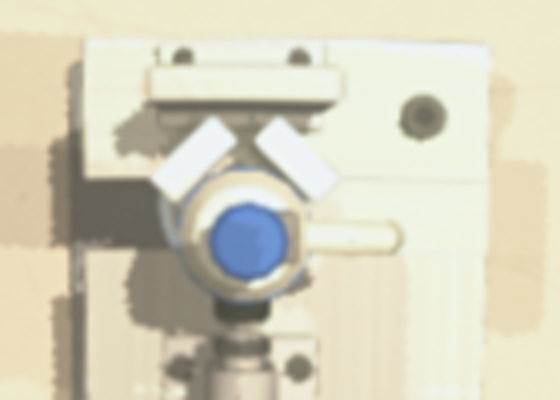

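View pics/w1b.png

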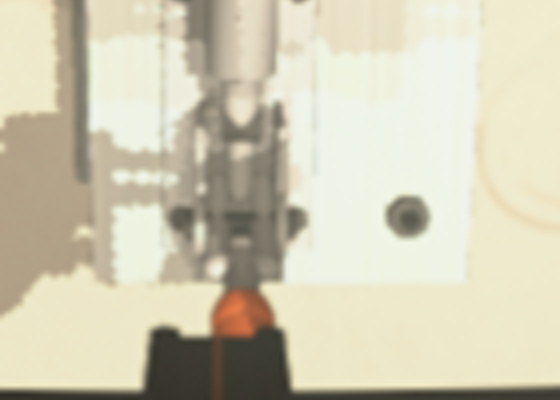

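```bash
cat > fit2.py <<'E'
from h import *
import pickle
from scipy.optimize import least_squares
T=pickle.load(open('pics/top0.png.pkl','rb'));S=pickle.load(open('pics/scene0.png.pkl','rb'));W=pickle.load(open('pics/wrist1.png.pkl','rb'))
print('tcp-cam',-np.array(W['R']).T@W['t'])
def pj(s,X):
    if s is not W: return proj(s,X)
    c=np.array(s['R'])@np.asarray(X)+s['t']; h=np.hypot(c[0],c[1]);a=np.arctan2(h,c[2]); return np.array([s['fx']*a*c[0]/h+s['cx'],s['fy']*a*c[1]/h+s['cy']])
t=lambda u,v:np.array([u/6+230-.4,v/6+195-.4]); s=lambda u,v:np.array([u/4.2+240-.4,v/4.2+165-.4]); w=lambda u,v:np.array([u/4+225-.4,v/4+70-.4])
def hp(a,r): th=1.833+a; return (0,-.06+r*np.cos(th),.185+r*np.sin(th))
D=lambda x,y:(lambda p:(x+p[4],y+p[5],.145))
obs=[(T,t(75,197),D(.065,.105)),(T,t(493,73),D(.065,-.105)),(T,t(577,332),D(-.065,-.105)),(T,t(152,460),D(-.065,.105)),
(T,t(227,298),lambda p:(0,p[6],.279)),(S,s(188,148),lambda p:(0,p[6],.279)),
(T,t(562,198),lambda p:hp(p[3],.106)),(S,s(290,58),lambda p:hp(p[3],.106)),(S,s(278,138),lambda p:hp(p[3],.045)),
(S,s(38,330),D(.065,.105)),(S,s(212,382),D(-.065,.105)),(S,s(345,243),D(-.065,-.105)),
(W,w(83,38),D(-.065,.105)),(W,w(489,43),D(.065,.105)),(W,w(465,663),D(.065,-.105)),(W,w(88,663),D(-.065,-.105)),
(W,w(248,241),lambda p:(0,p[6],.279)),(W,w(240,609),lambda p:(0,-.06,.185))]
f=lambda p:np.concatenate([pj(c,st(p,g(p)))-o for c,o,g in obs])
r=least_squares(f,[.45,.05,.3,.1,0,0,.05],loss='soft_l1');print(r.x);print(r.fun.reshape(-1,2).round(1).tolist())
p=r.x
for n,X in [('origin',(0,0,0)),('pivot',(0,-.06,.185)),('grip',hp(p[3],.08)),('plunger',(0,p[6],.279)),('plungerlocked',(0,.06,.279)),('griplocked',hp(1.22,.08))]: print(n,st(p,X).round(4))
def tri(o):
    return least_squares(lambda X:np.concatenate([pj(c,X)-q for c,q in o]),[.5,.1,.2])
for n,o in [('plunger',[(T,t(227,298)),(S,s(188,148)),(W,w(248,241))]),('htip',[(T,t(562,198)),(S,s(290,58))])]:
    r=tri(o);X=r.x; c,sn=np.cos(p[2]),np.sin(p[2]);d=X[:2]-p[:2]
    print(n,X.round(4),r.fun.round(1),'stand',(c*d[0]+sn*d[1]).round(4),(-sn*d[0]+c*d[1]).round(4))
E
python3 fit2.py; python3 -c "
from h import *;print(robot.observe()['eef_pos'])"
```

```text
tcp-cam [0.47625344 0.12576702 0.56445096]
[ 0.50395005  0.06167876  0.30713215 -0.00323381  0.01521154  0.01104434
  0.05623521]
[[-0.7, -0.1], [0.5, -0.1], [0.1, 0.4], [-1.1, 0.4], [-0.3, -0.2], [-0.2, -0.8], [-0.2, -0.3], [0.1, -1.7], [-0.5, -0.8], [-0.9, -1.3], [-2.4, 0.4], [0.3, -0.1], [-0.7, 0.2], [-0.3, 0.4], [-0.2, -0.0], [0.9, 0.2], [-0.2, 0.0], [-0.5, -0.1]]
origin [0.504  0.0617 0.    ]
pivot [0.5221 0.0045 0.185 ]
grip [ 0.5283 -0.015   0.2623]
plunger [0.4869 0.1153 0.279 ]
plungerlocked [0.4858 0.1189 0.279 ]
griplocked [ 0.5462 -0.0715  0.1921]
plunger [0.4871 0.1152 0.2765] [-0.2 -0.1 -0.2  0.  -0.1  0.1] stand 0.0001 0.0561
htip [ 0.5306 -0.0222  0.2816] [-0.1 -0.1  0.2  0. ] stand 0.0 -0.088
[0.49849154 0.05493619 0.38028461]
```

>>> jog_arm:
  increments:
    - {"xyz": [-0.02,0.004,0.03],"twist": [0.0,0.0,0.0],"fingers": 0.0}
    - {"xyz": [-0.04,0.007,0.06],"twist": [0.0,0.0,0.0],"fingers": 0.0}
    - {"xyz": [-0.04,0.007,0.06],"twist": [0.0,0.0,0.0],"fingers": 0.0}
    - {"xyz": [-0.04,0.007,0.06],"twist": [0.0,0.0,0.0],"fingers": 0.0}

```text
clock: 2.38
eef_pos: [0.5169, 0.0184, 0.3192]
eef_rot: [-0.001, 0.587, 0.809, -0.001]
wrist_force: [0.6, 0.4, 0.7]
gripper_width: 0.0003
```

```bash
cat >> h.py <<'E'
P=[.504,.0617,.3071]
def tcp():
    o=robot.observe();d=o['eef_pos'][:2]-P[:2];c,s=np.cos(P[2]),np.sin(P[2]);q=o['eef_rot']
    print('t',o['clock'],'stand xyz',(c*d[0]+s*d[1]).round(4),(-s*d[0]+c*d[1]).round(4),o['eef_pos'][2].round(4),'F',o['wrist_force'].round(1),'yaw',np.degrees(2*np.arctan2(q[2],q[1])).round(1),q.round(4))
E
python3 -c "
from h import *
tcp();snap('wrist','wrist2.png');snap('top','top2.png');tcp()"
```

```text
t 2.3833 stand xyz -0.0008 -0.0452 0.3192 F [0.6 0.4 0.7] yaw 108.1 [-0.0011  0.5873  0.8093 -0.0012]
t 2.4833 stand xyz 0.0004 -0.0445 0.3213 F [0.1 0.8 0.4] yaw 108.2 [0.000e+00 5.867e-01 8.098e-01 4.000e-04]
```

View pics/wrist2.png

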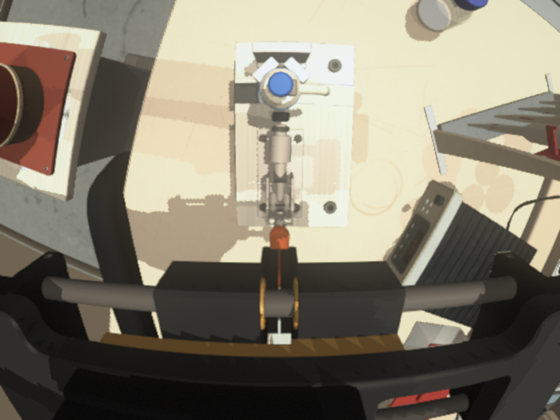

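>>> jog_arm:
  increments:
    - {"xyz": [0.0,0.0,0.03],"twist": [0.0,0.0,0.0],"fingers": 0.0}
    - {"xyz": [0.0,0.0,0.06],"twist": [0.0,0.0,0.0],"fingers": 0.0}
    - {"xyz": [-0.01,0.0,0.06],"twist": [0.0,0.0,0.0],"fingers": 0.0}
    - {"xyz": [-0.017,0.0,0.061],"twist": [0.0,0.0,0.0],"fingers": 0.0}
    - {"xyz": [-0.024,0.0,0.062],"twist": [0.0,0.0,0.0],"fingers": 0.0}
    - {"xyz": [-0.03,0.0,0.064],"twist": [0.0,0.0,0.0],"fingers": 0.0}
    - {"xyz": [-0.036,0.0,0.066],"twist": [0.0,0.0,0.0],"fingers": 0.0}
    - {"xyz": [-0.042,0.0,0.069],"twist": [0.0,0.0,0.0],"fingers": 0.0}
    - {"xyz": [-0.042,0.0,0.069],"twist": [0.0,0.0,0.0],"fingers": 0.0}
    - {"xyz": [-0.042,0.0,0.069],"twist": [0.0,0.0,0.0],"fingers": 0.0}

```text
clock: 3.32
eef_pos: [0.5309, -0.0229, 0.2516]
eef_rot: [-0.0, 0.588, 0.809, -0.0]
wrist_force: [0.2, 0.5, 0.4]
gripper_width: 0.0005
```

```bash
python3 -c "
from h import *
tcp();snap('wrist','wrist3.png');snap('scene','scene3.png');tcp()
a=cv2.imread('pics/scene3.png')[120:300,220:360];cv2.imwrite('pics/s3c.png',cv2.resize(a,None,fx=3.3,fy=3.3,interpolation=cv2.INTER_CUBIC))"
```

```text
t 3.3167 stand xyz 0.0001 -0.0888 0.2516 F [0.2 0.5 0.4] yaw 107.9 [-0.000e+00  5.882e-01  8.087e-01 -1.000e-04]
t 3.4167 stand xyz 0.0002 -0.0881 0.2516 F [-0.   0.4  1. ] yaw 108.0 [-1.000e-04  5.877e-01  8.091e-01 -0.000e+00]
```

View pics/s3c.png

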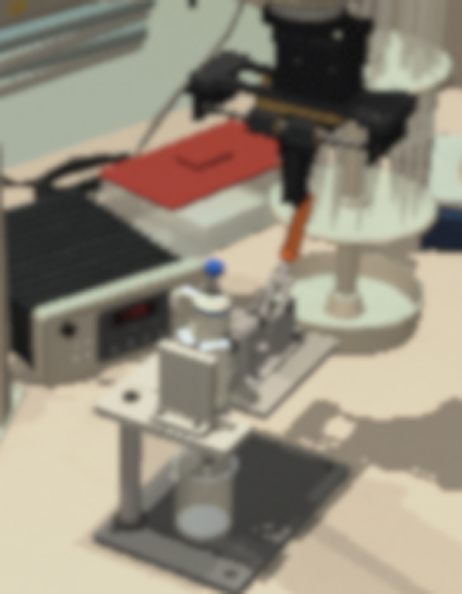

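View pics/wrist3.png

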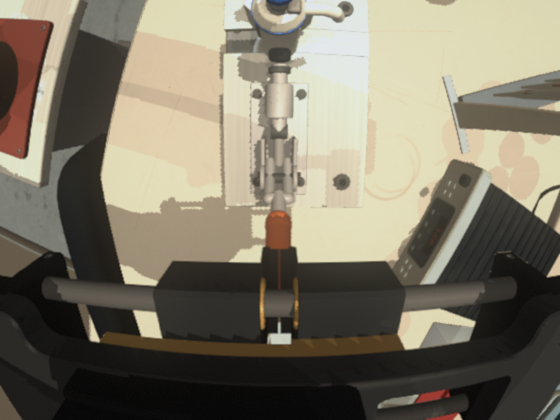

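>>> jog_arm:
  increments:
    - {"xyz": [-0.005,0.0,0.004],"twist": [0.0,0.0,0.0],"fingers": 0.0}
    - {"xyz": [-0.0095,0.0,0.0075],"twist": [0.0,0.0,0.0],"fingers": 0.0}
    - {"xyz": [-0.014,0.0,0.012],"twist": [0.0,0.0,0.0],"fingers": 0.0}
    - {"xyz": [-0.019,0.0,0.017],"twist": [0.0,0.0,0.0],"fingers": 0.0}
    - {"xyz": [-0.023,0.0,0.022],"twist": [0.0,0.0,0.0],"fingers": 0.0}
    - {"xyz": [-0.027,0.0,0.027],"twist": [0.0,0.0,0.0],"fingers": 0.0}
    - {"xyz": [-0.03,0.0,0.033],"twist": [0.0,0.0,0.0],"fingers": 0.0}
    - {"xyz": [-0.033,0.0,0.039],"twist": [0.0,0.0,0.0],"fingers": 0.0}
    - {"xyz": [-0.035,0.0,0.045],"twist": [0.0,0.0,0.0],"fingers": 0.0}
    - {"xyz": [-0.0365,0.0,0.051],"twist": [0.0,0.0,0.0],"fingers": 0.0}
    - {"xyz": [-0.037,0.0,0.053],"twist": [0.0,0.0,0.0],"fingers": 0.0}
    - {"xyz": [-0.037,0.0,0.053],"twist": [0.0,0.0,0.0],"fingers": 0.0}

```text
clock: 4.42
eef_pos: [0.5419, -0.0577, 0.1978]
eef_rot: [-0.0, 0.588, 0.809, -0.0]
wrist_force: [0.7, -0.3, 0.4]
gripper_width: 0.0002
```

```bash
python3 -c "
from h import *
tcp();snap('wrist','wrist4.png');snap('scene','scene4.png');tcp()
a=cv2.imread('pics/scene4.png')[120:300,220:360];cv2.imwrite('pics/s4c.png',cv2.resize(a,None,fx=3.3,fy=3.3,interpolation=cv2.INTER_CUBIC))"
```

```text
t 4.4167 stand xyz 0.0 -0.1253 0.1978 F [ 0.7 -0.3  0.4] yaw 108.0 [-4.000e-04  5.878e-01  8.090e-01 -5.000e-04]
t 4.5167 stand xyz 0.0005 -0.1252 0.1985 F [-0.6  0.7 -0.1] yaw 108.0 [-1.000e-04  5.877e-01  8.091e-01 -1.000e-04]
```

View pics/s4c.png

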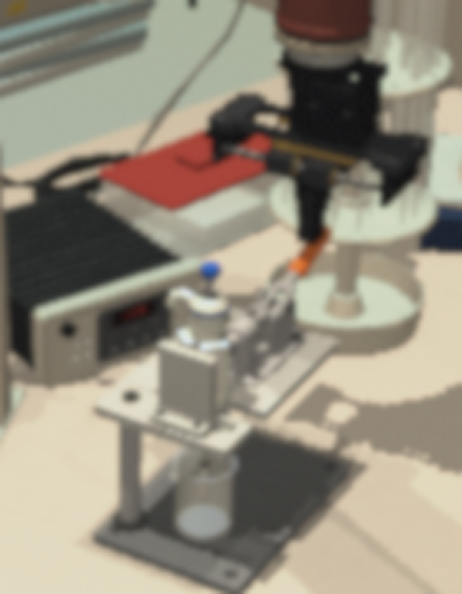

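View pics/wrist4.png

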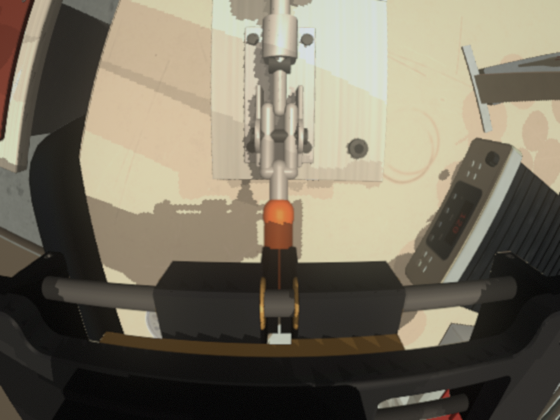

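```bash
python3 -c "
from h import *
import pickle
S=pickle.load(open('pics/scene4.png.pkl','rb'))
for a in [.8,.9,1.0,1.1,1.22]:
  th=1.833+a
  print(a,[((proj(S,st(P,(0,-.06+r*np.cos(th),.185+r*np.sin(th))))-[220,120])*3.3).round() .tolist() for r in (0,.045,.106)])
"; python3 -c "
import cv2
a=cv2.imread('pics/scene4.png')[180:220,290:330];cv2.imwrite('pics/s4d.png',cv2.resize(a,None,fx=14,fy=14,interpolation=cv2.INTER_CUBIC))"
```

```text
0.8 [[273.0, 301.0], [295.0, 262.0], [323.0, 210.0]]
0.9 [[273.0, 301.0], [295.0, 265.0], [325.0, 218.0]]
1.0 [[273.0, 301.0], [296.0, 268.0], [326.0, 226.0]]
1.1 [[273.0, 301.0], [296.0, 272.0], [326.0, 234.0]]
1.22 [[273.0, 301.0], [296.0, 277.0], [326.0, 245.0]]
```

View pics/s4d.png

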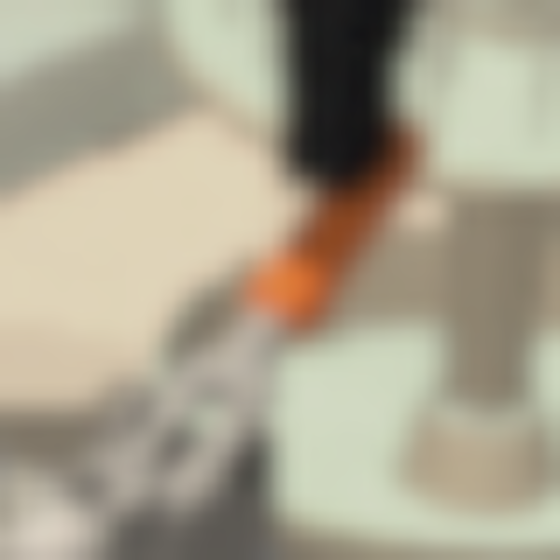

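>>> jog_arm:
  increments:
    - {"xyz": [0.0,0.0,0.003],"twist": [0.0,0.0,0.0],"fingers": 0.0}
    - {"xyz": [0.0,0.0,0.006],"twist": [0.0,0.0,0.0],"fingers": 0.0}
    - {"xyz": [0.0,0.0,0.006],"twist": [0.0,0.0,0.0],"fingers": 0.0}

```text
clock: 4.77
eef_pos: [0.5421, -0.0575, 0.192]
eef_rot: [-0.0, 0.588, 0.809, -0.0]
wrist_force: [-0.6, -0.0, -0.1]
gripper_width: 0.0007
```

```bash
python3 -c "
from h import *
tcp();snap('scene','scene5.png');tcp()
a=cv2.imread('pics/scene5.png')[180:220,290:330];cv2.imwrite('pics/s5d.png',cv2.resize(a,None,fx=14,fy=14,interpolation=cv2.INTER_CUBIC))"
```

```text
t 4.7667 stand xyz 0.0003 -0.1251 0.192 F [-0.6 -0.  -0.1] yaw 108.0 [-2.000e-04  5.877e-01  8.091e-01 -1.000e-04]
t 4.8167 stand xyz 0.0003 -0.1252 0.1922 F [ 0.  -0.1  0. ] yaw 108.0 [-2.000e-04  5.877e-01  8.091e-01 -2.000e-04]
```

View pics/s5d.png

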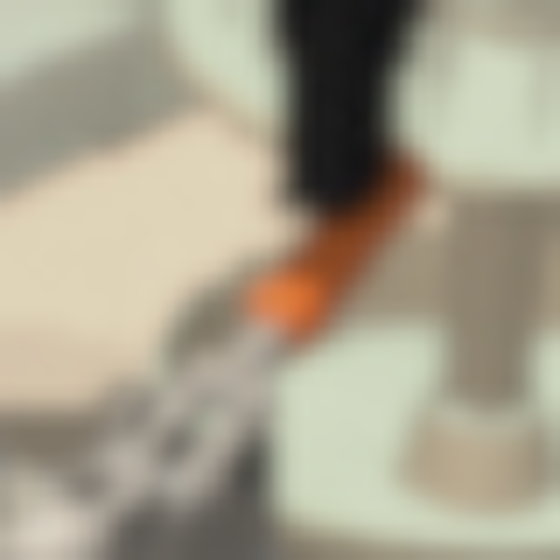

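>>> jog_arm:
  increments:
    - {"xyz": [0.0,0.0,0.003],"twist": [0.0,0.0,0.0],"fingers": 0.0}
    - {"xyz": [0.0,0.0,0.006],"twist": [0.0,0.0,0.0],"fingers": 0.0}
    - {"xyz": [0.0,0.0,0.006],"twist": [0.0,0.0,0.0],"fingers": 0.0}

```text
clock: 5.07
eef_pos: [0.542, -0.0576, 0.1859]
eef_rot: [-0.0, 0.588, 0.809, -0.0]
wrist_force: [-0.2, -0.2, 1.1]
gripper_width: 0.0003
```

```bash
python3 -c "
from h import *
tcp();snap('scene','scene6.png');tcp()
a=cv2.imread('pics/scene6.png')[180:220,290:330];cv2.imwrite('pics/s6d.png',cv2.resize(a,None,fx=14,fy=14,interpolation=cv2.INTER_CUBIC))"
```

```text
t 5.0667 stand xyz 0.0001 -0.1252 0.1859 F [-0.2 -0.2  1.1] yaw 108.0 [-3.000e-04  5.878e-01  8.090e-01 -3.000e-04]
t 5.1167 stand xyz 0.0002 -0.1253 0.1862 F [ 0.9 -0.2  0.9] yaw 108.0 [-2.000e-04  5.878e-01  8.090e-01 -2.000e-04]
```

View pics/s6d.png

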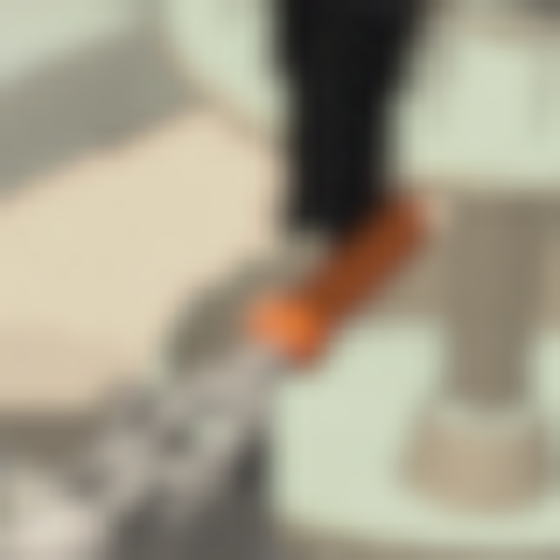

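>>> jog_arm:
  increments:
    - {"xyz": [0.0,0.0,0.003],"twist": [0.0,0.0,0.0],"fingers": 0.0}
    - {"xyz": [0.0,0.0,0.005],"twist": [0.0,0.0,0.0],"fingers": 0.0}
    - {"xyz": [0.0,0.0,0.005],"twist": [0.0,0.0,0.0],"fingers": 0.0}

```text
clock: 5.37
eef_pos: [0.5421, -0.0577, 0.181]
eef_rot: [-0.0, 0.588, 0.809, -0.0]
wrist_force: [-0.2, 0.9, -0.5]
gripper_width: 0.0
```

```bash
python3 -c "
from h import *
tcp();snap('scene','scene7.png');snap('wrist','wrist7.png');tcp()
a=cv2.imread('pics/scene7.png')[180:220,290:330];cv2.imwrite('pics/s7d.png',cv2.resize(a,None,fx=14,fy=14,interpolation=cv2.INTER_CUBIC))"
```

```text
t 5.3667 stand xyz 0.0002 -0.1253 0.181 F [-0.2  0.9 -0.5] yaw 108.0 [-2.000e-04  5.878e-01  8.090e-01 -2.000e-04]
t 5.4667 stand xyz 0.0004 -0.1254 0.1814 F [ 0.2 -0.  -0. ] yaw 108.0 [-1.000e-04  5.878e-01  8.090e-01 -1.000e-04]
```

View pics/s7d.png

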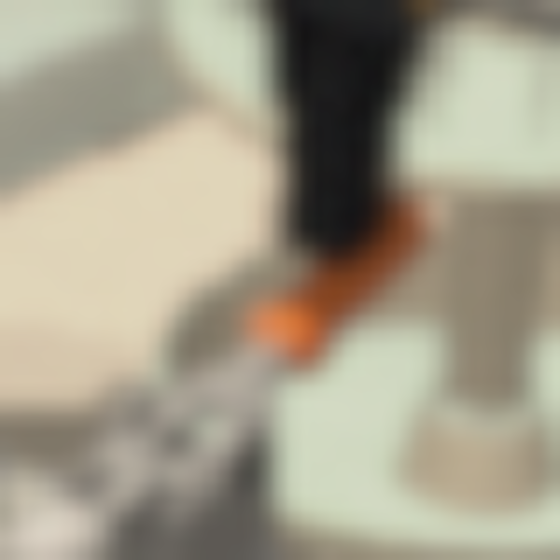

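View pics/wrist7.png

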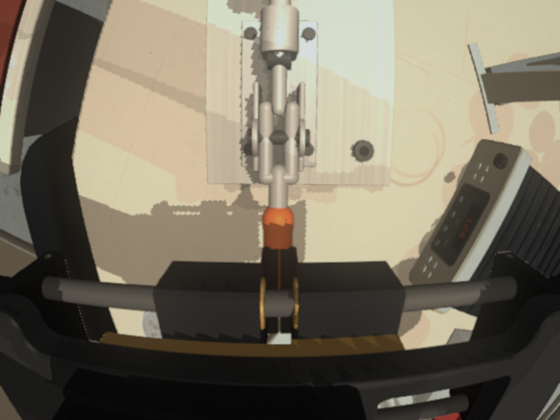

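```bash
cat > m7.py <<'E'
from h import *
import pickle
from scipy.optimize import least_squares
S=pickle.load(open('pics/scene7.png.pkl','rb'));W=pickle.load(open('pics/wrist7.png.pkl','rb'))
def pj(s,X):
    if s is not W: return proj(s,X)
    c=np.array(s['R'])@np.asarray(X)+s['t']; h=np.hypot(c[0],c[1]);a=np.arctan2(h,c[2]); return np.array([s['fx']*a*c[0]/h+s['cx'],s['fy']*a*c[1]/h+s['cy']])
def stand(X):
    c,sn=np.cos(P[2]),np.sin(P[2]);d=X[:2]-np.array(P[:2]); return np.round([c*d[0]+sn*d[1],-sn*d[0]+c*d[1],X[2]],4)
for n,o in [('near',[(W,(279,213)),(S,(309.7,202.5))])]:
    r=least_squares(lambda X:np.concatenate([pj(c,X)-q for c,q in o]),[.5,.1,.2]);print(n,stand(r.x),r.fun.round(1))
for n,X in [('tcp',(0,-.1254,.1814)),('tcp+y edge',(0,-.116,.1814)),('tcpz.19',(0,-.116,.20)),('bar near top',(0,-.105,.197)),('bar near mid',(0,-.105,.189)),('barend',(0,-.1656,.194)),('pivot',(0,-.06,.185)),('deckedge',(.0,-.094,.145))]:
    print(n,'scene',pj(S,st(P,X)).round(1),'in crop',((pj(S,st(P,X))-[290,180])*14).round(0),'wrist',pj(W,st(P,X)).round(1))
E
python3 m7.py
python3 -c "
import cv2
a=cv2.imread('pics/wrist7.png')[120:290,225:335];cv2.imwrite('pics/w7d.png',cv2.resize(a,None,fx=3.5,fy=3.5,interpolation=cv2.INTER_CUBIC))"
```

```text
near [ 0.001  -0.0987  0.1956] [-0.2  0.1 -1.   0.1]
tcp scene [312.8 203.2] in crop [319. 325.] wrist [276.8 247.6]
tcp+y edge scene [311.4 204.5] in crop [299. 343.] wrist [276.9 233.4]
tcpz.19 scene [311.7 199.1] in crop [304. 268.] wrist [276.7 245.4]
bar near top scene [310.  201.5] in crop [279. 300.] wrist [276.9 224.7]
bar near mid scene [309.8 203.8] in crop [278. 333.] wrist [276.9 220.1]
barend scene [318.9 194.4] in crop [405. 202.] wrist [276.5 313.3]
pivot scene [302.8 211.1] in crop [179. 436.] wrist [277.4 140.3]
deckedge scene [307.4 217.8] in crop [244. 530.] wrist [277.3 184.8]
```

View pics/w7d.png

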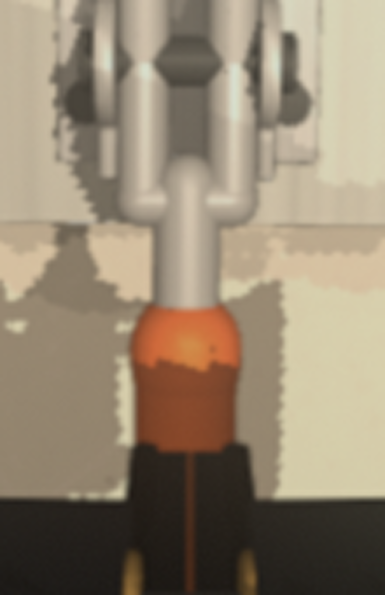

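>>> jog_arm:
  increments:
    - {"xyz": [0.0,0.0,0.002],"twist": [0.0,0.0,0.0],"fingers": 0.0}
    - {"xyz": [0.0,0.0,0.003],"twist": [0.0,0.0,0.0],"fingers": 0.0}
    - {"xyz": [0.0,0.0,0.003],"twist": [0.0,0.0,0.0],"fingers": 0.0}

```text
clock: 5.72
eef_pos: [0.5424, -0.0577, 0.1786]
eef_rot: [0.0, 0.588, 0.809, 0.0]
wrist_force: [-0.4, 0.3, 1.4]
gripper_width: 0.0006
```

```bash
python3 -c "
from h import *
tcp()"
```

```text
t 5.7167 stand xyz 0.0005 -0.1254 0.1786 F [-0.4  0.3  1.4] yaw 108.0 [1.000e-04 5.878e-01 8.090e-01 1.000e-04]
```

>>> jog_arm:
  increments:
    - {"xyz": [0.0,0.0,0.002],"twist": [0.0,0.0,0.0],"fingers": 0.0}
    - {"xyz": [0.0,0.0,0.003],"twist": [0.0,0.0,0.0],"fingers": 0.0}
    - {"xyz": [0.0,0.0,0.003],"twist": [0.0,0.0,0.0],"fingers": 0.0}

```text
clock: 5.97
eef_pos: [0.5428, -0.0578, 0.1778]
eef_rot: [0.0, 0.588, 0.809, 0.001]
wrist_force: [-8.4, 0.8, 21.3]
gripper_width: 0.0004
```

```bash
python3 -c "
from h import *
tcp();snap('scene','scene8.png');tcp()
a=cv2.imread('pics/scene8.png')[160:230,270:340];cv2.imwrite('pics/s8d.png',cv2.resize(a,None,fx=8,fy=8,interpolation=cv2.INTER_CUBIC))"
```

```text
t 5.9667 stand xyz 0.0008 -0.1256 0.1778 F [-8.4  0.8 21.3] yaw 108.0 [2.000e-04 5.879e-01 8.089e-01 8.000e-04]
t 6.0167 stand xyz 0.0008 -0.1256 0.1778 F [-9.   0.7 22.4] yaw 108.0 [2.000e-04 5.879e-01 8.089e-01 9.000e-04]
```

View pics/s8d.png

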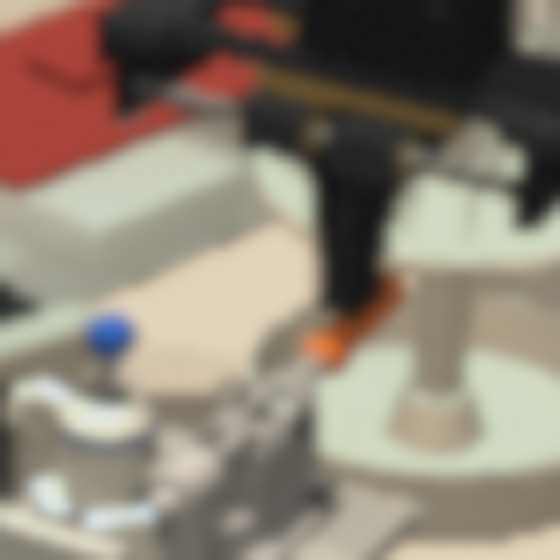

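>>> jog_arm:
  increments:
    - {"xyz": [0.0,0.0,-0.01],"twist": [0.0,0.0,0.0],"fingers": 0.0}
    - {"xyz": [0.0,0.0,-0.05],"twist": [0.0,0.0,0.0],"fingers": 0.0}
    - {"xyz": [0.0,0.0,-0.09],"twist": [0.0,0.0,0.0],"fingers": 0.0}
    - {"xyz": [0.0,0.0,-0.13],"twist": [0.0,0.0,0.0],"fingers": 0.0}
    - {"xyz": [0.03,0.0,-0.14],"twist": [0.0,0.0,0.0],"fingers": 0.0}
    - {"xyz": [0.07,0.0,-0.14],"twist": [0.0,0.0,0.0],"fingers": 0.0}
    - {"xyz": [0.1,0.0,-0.14],"twist": [0.0,0.0,0.0],"fingers": 0.0}
    - {"xyz": [0.1,0.0,-0.14],"twist": [0.0,0.0,0.0],"fingers": 0.0}
    - {"xyz": [0.1,0.0,-0.14],"twist": [0.0,0.0,0.0],"fingers": 0.0}

```text
clock: 6.77
eef_pos: [0.511, 0.0394, 0.3156]
eef_rot: [-0.0, 0.586, 0.81, 0.0]
wrist_force: [-0.0, -1.1, -0.2]
gripper_width: 0.0005
```

```bash
python3 -c "
from h import *
tcp();snap('wrist','wrist9.png');snap('scene','scene9.png');snap('top','top9.png');tcp()
a=cv2.imread('pics/scene9.png')[165:265,240:340];cv2.imwrite('pics/s9c.png',cv2.resize(a,None,fx=6,fy=6,interpolation=cv2.INTER_CUBIC))
a=cv2.imread('pics/wrist9.png')[0:280,200:360];cv2.imwrite('pics/w9c.png',cv2.resize(a,None,fx=2.1,fy=2.1,interpolation=cv2.INTER_CUBIC))"
```

```text
t 6.7667 stand xyz -0.0001 -0.0234 0.3156 F [-0.  -1.1 -0.2] yaw 108.2 [-1.000e-04  5.862e-01  8.102e-01  1.000e-04]
t 6.9167 stand xyz -0.0005 -0.0267 0.3156 F [-0.3  0.3 -0.1] yaw 107.9 [ 1.000e-04  5.885e-01  8.085e-01 -2.000e-04]
```

View pics/s9c.png

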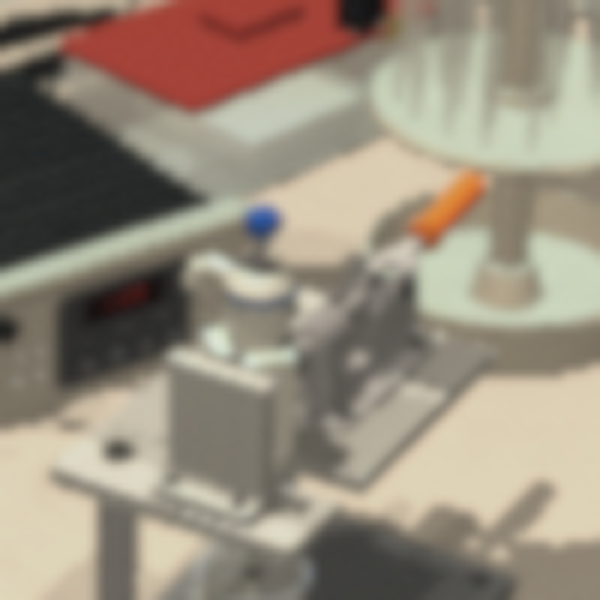

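View pics/w9c.png

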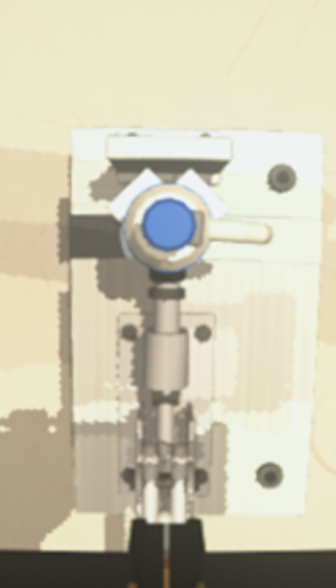

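```bash
python3 - <<'E'
import cv2
a=cv2.imread('pics/top9.png')[215:265,240:300];cv2.imwrite('pics/t9c.png',cv2.resize(a,None,fx=10,fy=10,interpolation=cv2.INTER_CUBIC))
E
cat > m9.py <<'E'
from h import *
import pickle
from scipy.optimize import least_squares
S=pickle.load(open('pics/scene9.png.pkl','rb'));W=pickle.load(open('pics/wrist9.png.pkl','rb'));T=pickle.load(open('pics/top9.png.pkl','rb'))
def blob(s,r0,r1,c0,c1):
    im=s['img'][r0:r1,c0:c1].astype(int); m=((im[...,2]-im[...,0])>60).astype('uint8')
    n,l,stt,c=cv2.connectedComponentsWithStats(m); k=1+np.argmax(stt[1:,4]); print(stt[k]); return c[k]+[c0,r0]
def pj(s,X):
    if s is not W: return proj(s,X)
    c=np.array(s['R'])@np.asarray(X)+s['t']; h=np.hypot(c[0],c[1]);a=np.arctan2(h,c[2]); return np.array([s['fx']*a*c[0]/h+s['cx'],s['fy']*a*c[1]/h+s['cy']])
def stand(X):
    c,sn=np.cos(P[2]),np.sin(P[2]);d=X[:2]-np.array(P[:2]); return np.round([c*d[0]+sn*d[1],-sn*d[0]+c*d[1],X[2]],4)
o=[(W,blob(W,80,130,250,310)),(S,blob(S,185,215,270,300)),(T,blob(T,215,265,240,300))]; print([q for _,q in o])
for oo in (o,o[:2],[o[0],o[2]]):
    r=least_squares(lambda X:np.concatenate([pj(c,X)-q for c,q in oo]),[.5,.1,.2]);print(r.x.round(4),stand(r.x),r.fun.round(1))
# wrist ray at z=.278
r=least_squares(lambda X:pj(W,[X[0],X[1],.278])-o[0][1],[.5,.1]);print('ray',stand(np.r_[r.x,.278]))
E
python3 m9.py
```

```text
[ 18  15  25  24 455]
[12 15  4  3 10]
[22 27  7  6 36]
[array([280.09450549, 106.35384615]), array([283.2, 201. ]), array([265.02777778, 244.61111111])]
[0.486  0.121  0.2755] [0.0008 0.0619 0.2755] [-0.1  0.1 -0.3 -0.  -0.1 -0.1]
[0.486  0.121  0.2755] [0.0008 0.062  0.2755] [-0.1  0.  -0.4 -0. ]
[0.4861 0.1211 0.2722] [0.0009 0.0621 0.2722] [-0.   0.  -0.1  0. ]
ray [0.0008 0.0619 0.278 ]
```

View pics/t9c.png

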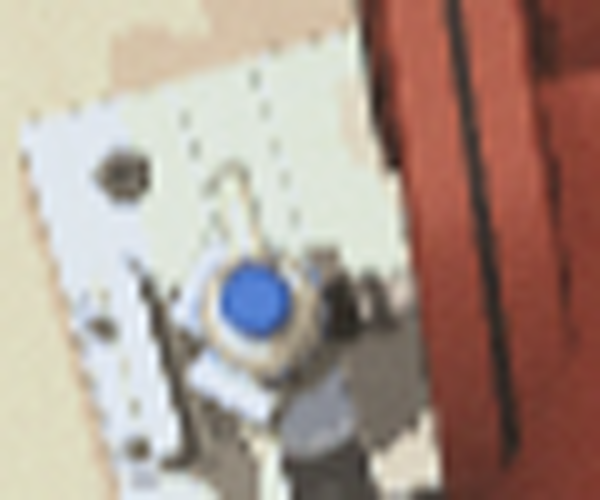

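>>> jog_arm:
  increments:
    - {"xyz": [0.03,0.0,0.0],"twist": [0.0,0.0,0.0],"fingers": 0.0}
    - {"xyz": [0.06,0.001,0.0],"twist": [0.0,0.0,0.0],"fingers": 0.0}
    - {"xyz": [0.088,0.001,0.01],"twist": [0.0,0.0,0.0],"fingers": 0.0}
    - {"xyz": [0.088,0.001,0.02],"twist": [0.0,0.0,0.0],"fingers": 0.0}
    - {"xyz": [0.088,0.001,0.028],"twist": [0.0,0.0,0.0],"fingers": 0.0}
    - {"xyz": [0.088,0.001,0.028],"twist": [0.0,0.0,0.0],"fingers": 0.0}
    - {"xyz": [0.088,0.001,0.028],"twist": [0.0,0.0,0.0],"fingers": 0.0}

```text
clock: 7.5
eef_pos: [0.4856, 0.1195, 0.2873]
eef_rot: [-0.0, 0.589, 0.808, -0.0]
wrist_force: [0.9, -0.3, 1.4]
gripper_width: 0.0009
```

```bash
python3 -c "
from h import *
tcp();snap('wrist','wrist10.png');snap('scene','scene10.png');tcp();tcp()
a=cv2.imread('pics/scene10.png')[150:250,240:340];cv2.imwrite('pics/s10c.png',cv2.resize(a,None,fx=6,fy=6,interpolation=cv2.INTER_CUBIC))"
```

```text
t 7.5 stand xyz -0.0001 0.0607 0.2873 F [ 0.9 -0.3  1.4] yaw 107.8 [-0.000e+00  5.890e-01  8.081e-01 -5.000e-04]
t 7.6 stand xyz 0.0003 0.0611 0.2881 F [ 0.8  0.1 -0.4] yaw 107.9 [2.000e-04 5.888e-01 8.083e-01 2.000e-04]
t 7.6 stand xyz 0.0003 0.0611 0.2881 F [ 0.8  0.1 -0.4] yaw 107.9 [2.000e-04 5.888e-01 8.083e-01 2.000e-04]
```

View pics/s10c.png

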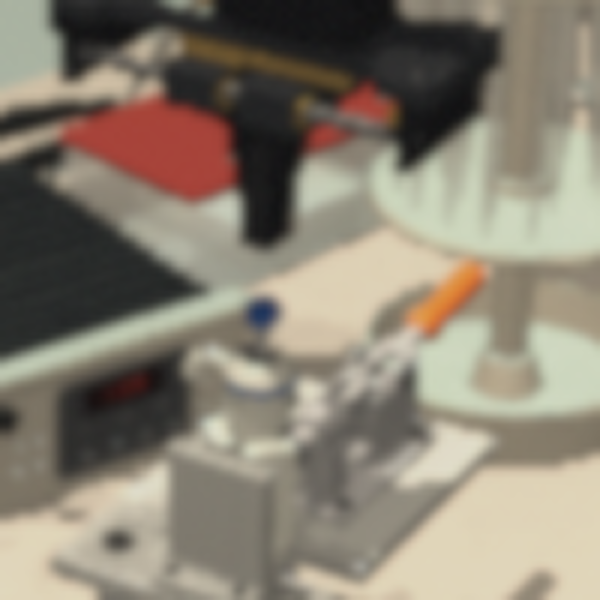

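View pics/wrist10.png

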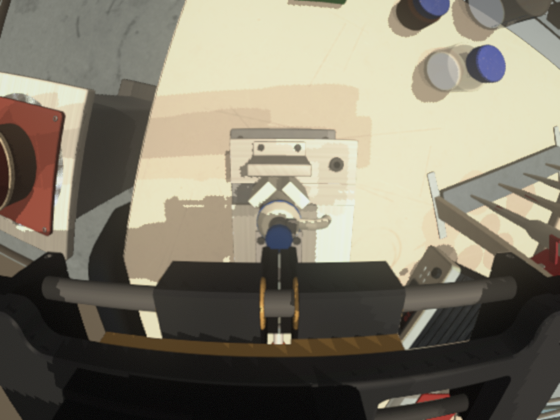

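>>> jog_arm:
  increments:
    - {"xyz": [0.0,0.0,0.009],"twist": [0.0,0.0,0.0],"fingers": 0.0}
    - {"xyz": [0.0,0.0,0.018],"twist": [0.0,0.0,0.0],"fingers": 0.0}
    - {"xyz": [0.0,0.0,0.022],"twist": [0.0,0.0,0.0],"fingers": 0.0}
    - {"xyz": [0.0,0.0,0.022],"twist": [0.0,0.0,0.0],"fingers": 0.0}
    - {"xyz": [0.0,0.0,0.022],"twist": [0.0,0.0,0.0],"fingers": 0.0}

```text
clock: 8.02
eef_pos: [0.485, 0.1213, 0.2652]
eef_rot: [-0.0, 0.588, 0.809, -0.0]
wrist_force: [0.8, 0.0, -0.2]
gripper_width: 0.0005
```

```bash
python3 -c "
from h import *
tcp();snap('scene','scene11.png');tcp()
a=cv2.imread('pics/scene11.png')[180:230,260:310];cv2.imwrite('pics/s11c.png',cv2.resize(a,None,fx=12,fy=12,interpolation=cv2.INTER_CUBIC))"
```

```text
t 8.0167 stand xyz -0.0001 0.0626 0.2652 F [ 0.8  0.  -0.2] yaw 108.0 [-2.000e-04  5.878e-01  8.090e-01 -4.000e-04]
t 8.0667 stand xyz 0.0001 0.0626 0.2656 F [ 0.2 -0.2  0.2] yaw 108.0 [-0.000e+00  5.878e-01  8.090e-01 -1.000e-04]
```

View pics/s11c.png

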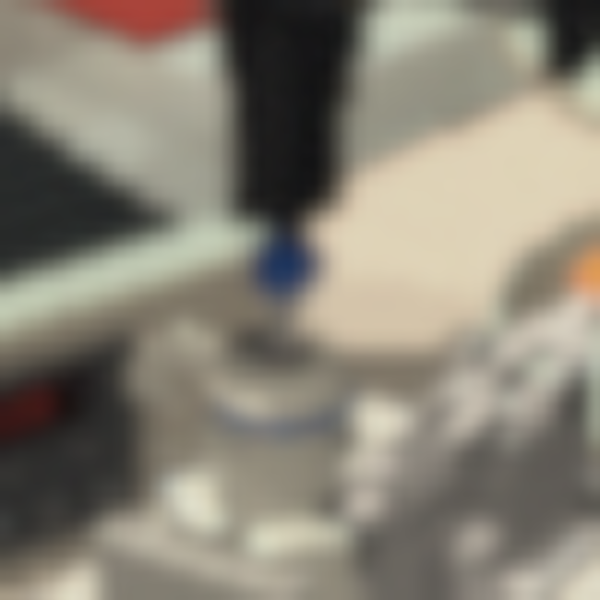

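>>> jog_arm:
  increments:
    - {"xyz": [0.0,0.0,0.003],"twist": [0.0,0.0,0.0],"fingers": 0.0}
    - {"xyz": [0.0,0.0,0.006],"twist": [0.0,0.0,0.0],"fingers": 0.0}
    - {"xyz": [0.0,0.0,0.008],"twist": [0.0,0.0,0.0],"fingers": 0.0}
    - {"xyz": [0.0,0.0,0.008],"twist": [0.0,0.0,0.0],"fingers": 0.0}
    - {"xyz": [0.0,0.0,0.008],"twist": [0.0,0.0,0.0],"fingers": 0.0}

```text
clock: 8.48
eef_pos: [0.4852, 0.1215, 0.2576]
eef_rot: [0.0, 0.588, 0.809, 0.0]
wrist_force: [-0.6, 0.1, 0.3]
gripper_width: 0.0008
```

```bash
python3 -c "
from h import *
tcp();snap('scene','scene12.png');tcp()
a=cv2.imread('pics/scene12.png')[180:230,260:310];cv2.imwrite('pics/s12c.png',cv2.resize(a,None,fx=12,fy=12,interpolation=cv2.INTER_CUBIC))"
```

```text
t 8.4833 stand xyz 0.0001 0.0627 0.2576 F [-0.6  0.1  0.3] yaw 108.0 [0.     0.5878 0.809  0.    ]
t 8.5333 stand xyz 0.0001 0.0627 0.2576 F [ 0.8  0.6 -0.2] yaw 108.0 [-0.      0.5878  0.809   0.    ]
```

View pics/s12c.png

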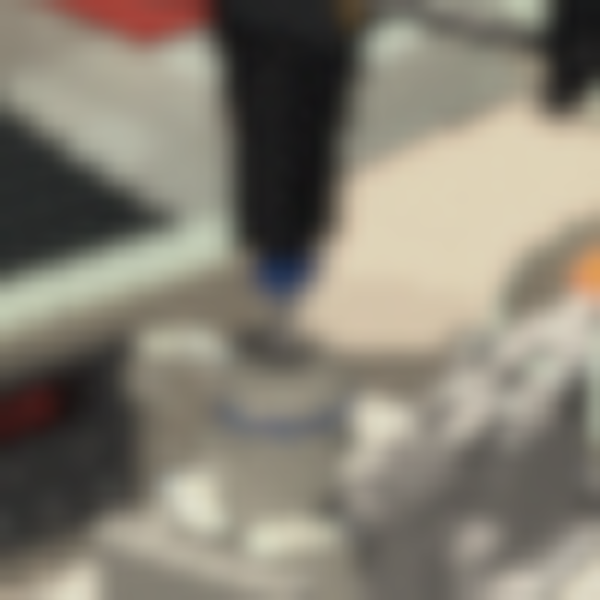

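>>> jog_arm:
  increments:
    - {"xyz": [0.0,0.0,0.002],"twist": [0.0,0.0,0.0],"fingers": 0.0}
    - {"xyz": [0.0,0.0,0.004],"twist": [0.0,0.0,0.0],"fingers": 0.0}
    - {"xyz": [0.0,0.0,0.006],"twist": [0.0,0.0,0.0],"fingers": 0.0}
    - {"xyz": [0.0,0.0,0.006],"twist": [0.0,0.0,0.0],"fingers": 0.0}
    - {"xyz": [0.0,0.0,0.006],"twist": [0.0,0.0,0.0],"fingers": 0.0}

```text
clock: 8.95
eef_pos: [0.4852, 0.1214, 0.2516]
eef_rot: [0.0, 0.588, 0.809, 0.0]
wrist_force: [-0.2, 0.4, 1.8]
gripper_width: 0.0003
```

```bash
python3 -c "
from h import *
tcp();snap('scene','scene13.png');tcp()"
```

```text
t 8.95 stand xyz 0.0002 0.0626 0.2516 F [-0.2  0.4  1.8] yaw 108.0 [0.     0.5878 0.809  0.    ]
t 9.0 stand xyz 0.0002 0.0626 0.2517 F [-0.7 -0.   1.9] yaw 108.0 [0.000e+00 5.878e-01 8.090e-01 1.000e-04]
```

>>> jog_arm:
  increments:
    - {"xyz": [0.0,0.0,0.0015],"twist": [0.0,0.0,0.0],"fingers": 0.0}
    - {"xyz": [0.0,0.0,0.003],"twist": [0.0,0.0,0.0],"fingers": 0.0}
    - {"xyz": [0.0,0.0,0.005],"twist": [0.0,0.0,0.0],"fingers": 0.0}
    - {"xyz": [0.0,0.0,0.005],"twist": [0.0,0.0,0.0],"fingers": 0.0}
    - {"xyz": [0.0,0.0,0.005],"twist": [0.0,0.0,0.0],"fingers": 0.0}

```text
clock: 9.42
eef_pos: [0.4852, 0.1214, 0.2465]
eef_rot: [0.0, 0.588, 0.809, 0.0]
wrist_force: [-0.1, -0.1, 3.5]
gripper_width: 0.0005
```

```bash
python3 -c "
from h import *
tcp();snap('scene','scene14.png');tcp()"
```

```text
t 9.4167 stand xyz 0.0002 0.0626 0.2465 F [-0.1 -0.1  3.5] yaw 108.0 [0.     0.5878 0.809  0.    ]
t 9.4667 stand xyz 0.0002 0.0626 0.2466 F [ 0.5 -0.5  2.9] yaw 108.0 [1.000e-04 5.878e-01 8.090e-01 0.000e+00]
```

>>> jog_arm:
  increments:
    - {"xyz": [0.0,0.0,0.001],"twist": [0.0,0.0,0.0],"fingers": 0.0}
    - {"xyz": [0.0,0.0,0.002],"twist": [0.0,0.0,0.0],"fingers": 0.0}
    - {"xyz": [0.0,0.0,0.002],"twist": [0.0,0.0,0.0],"fingers": 0.0}
    - {"xyz": [0.0,0.0,0.002],"twist": [0.0,0.0,0.0],"fingers": 0.0}

```text
clock: 9.8
eef_pos: [0.4854, 0.1215, 0.2453]
eef_rot: [0.0, 0.588, 0.809, 0.0]
wrist_force: [-1.0, -0.8, 8.6]
gripper_width: 0.0001
```

```bash
python3 -c "
from h import *
tcp();snap('scene','scene14.png');tcp()"
```

```text
t 9.8 stand xyz 0.0003 0.0626 0.2453 F [-1.  -0.8  8.6] yaw 108.0 [1.000e-04 5.878e-01 8.090e-01 4.000e-04]
t 9.85 stand xyz 0.0003 0.0626 0.2453 F [-1.7 -0.6  9.1] yaw 108.0 [1.000e-04 5.878e-01 8.090e-01 5.000e-04]
```

>>> jog_arm:
  increments:
    - {"xyz": [0.0,0.0,-0.0002],"twist": [0.0,0.0,0.0],"fingers": 0.0}
    - {"xyz": [0.0,0.0,-0.0002],"twist": [0.0,0.0,0.0],"fingers": 0.0}
    - {"xyz": [0.0,0.0,-0.0002],"twist": [0.0,0.0,0.0],"fingers": 0.0}

```text
clock: 10.1
eef_pos: [0.4853, 0.1215, 0.2453]
eef_rot: [0.0, 0.588, 0.809, 0.0]
wrist_force: [-1.6, -0.5, 9.2]
gripper_width: 0.0003
```

```bash
python3 -c "
from h import *
tcp()
for i in range(6): eyes.snapshot('scene'); tcp()"
```

```text
t 10.1 stand xyz 0.0003 0.0626 0.2453 F [-1.6 -0.5  9.2] yaw 108.0 [1.000e-04 5.878e-01 8.090e-01 3.000e-04]
t 10.15 stand xyz 0.0003 0.0626 0.2454 F [-1.1 -0.7  8.3] yaw 108.0 [1.000e-04 5.878e-01 8.090e-01 4.000e-04]
t 10.2 stand xyz 0.0003 0.0626 0.2454 F [-1.8 -0.1  8.8] yaw 108.0 [1.000e-04 5.878e-01 8.090e-01 4.000e-04]
t 10.25 stand xyz 0.0003 0.0626 0.2454 F [-0.9 -1.7  9.2] yaw 108.0 [1.000e-04 5.878e-01 8.090e-01 4.000e-04]
t 10.3 stand xyz 0.0003 0.0626 0.2453 F [-1.5 -0.7  7.6] yaw 108.0 [1.000e-04 5.878e-01 8.090e-01 3.000e-04]
t 10.35 stand xyz 0.0003 0.0627 0.2453 F [-1.1 -1.1  9.1] yaw 108.0 [1.000e-04 5.878e-01 8.090e-01 3.000e-04]
t 10.4 stand xyz 0.0003 0.0626 0.2453 F [-1.5 -0.3  8.9] yaw 108.0 [1.000e-04 5.878e-01 8.090e-01 3.000e-04]
```

>>> jog_arm:
  increments:
    - {"xyz": [0.0,0.0,-0.0003],"twist": [0.0,0.0,0.0],"fingers": 0.0}
    - {"xyz": [0.0,0.0,-0.0003],"twist": [0.0,0.0,0.0],"fingers": 0.0}
    - {"xyz": [0.0,0.0,-0.0003],"twist": [0.0,0.0,0.0],"fingers": 0.0}
    - {"xyz": [0.0,0.0,-0.0003],"twist": [0.0,0.0,0.0],"fingers": 0.0}

```text
clock: 10.73
eef_pos: [0.4853, 0.1215, 0.2454]
eef_rot: [0.0, 0.588, 0.809, 0.0]
wrist_force: [-0.8, 0.5, 6.1]
gripper_width: 0.0007
```

```bash
python3 -c "
from h import *
tcp()
for i in range(6): eyes.snapshot('scene'); tcp()"
```

```text
t 10.7333 stand xyz 0.0002 0.0626 0.2454 F [-0.8  0.5  6.1] yaw 108.0 [1.000e-04 5.878e-01 8.090e-01 2.000e-04]
t 10.7833 stand xyz 0.0003 0.0626 0.2454 F [-1.1 -0.7  6.2] yaw 108.0 [1.000e-04 5.878e-01 8.090e-01 2.000e-04]
t 10.8333 stand xyz 0.0003 0.0626 0.2454 F [-0.1 -0.6  6.6] yaw 108.0 [1.000e-04 5.878e-01 8.090e-01 2.000e-04]
t 10.8833 stand xyz 0.0002 0.0626 0.2454 F [-0.7 -0.3  6.1] yaw 108.0 [1.000e-04 5.878e-01 8.090e-01 2.000e-04]
t 10.9333 stand xyz 0.0002 0.0626 0.2454 F [-0.3  0.6  6.5] yaw 108.0 [1.000e-04 5.878e-01 8.090e-01 2.000e-04]
t 10.9833 stand xyz 0.0002 0.0626 0.2454 F [-1.8 -0.9  6.7] yaw 108.0 [1.000e-04 5.878e-01 8.090e-01 2.000e-04]
t 11.0333 stand xyz 0.0002 0.0626 0.2454 F [-1.8 -1.   6.6] yaw 108.0 [1.000e-04 5.878e-01 8.090e-01 2.000e-04]
```

6.4 N and the button isn't moving, so it is at the first stop. I'll hold for more than 2 s.

>>> jog_arm:
  increments:
    - {"xyz": [0.0,0.0,0.0],"twist": [0.0,0.0,0.0],"fingers": 0.0}
    - {"xyz": [0.0,0.0,0.0],"twist": [0.0,0.0,0.0],"fingers": 0.0}
    - {"xyz": [0.0,0.0,0.0],"twist": [0.0,0.0,0.0],"fingers": 0.0}
    - {"xyz": [0.0,0.0,0.0],"twist": [0.0,0.0,0.0],"fingers": 0.0}
    - {"xyz": [0.0,0.0,0.0],"twist": [0.0,0.0,0.0],"fingers": 0.0}
    - {"xyz": [0.0,0.0,0.0],"twist": [0.0,0.0,0.0],"fingers": 0.0}
    - {"xyz": [0.0,0.0,0.0],"twist": [0.0,0.0,0.0],"fingers": 0.0}
    - {"xyz": [0.0,0.0,0.0],"twist": [0.0,0.0,0.0],"fingers": 0.0}
    - {"xyz": [0.0,0.0,0.0],"twist": [0.0,0.0,0.0],"fingers": 0.0}
    - {"xyz": [0.0,0.0,0.0],"twist": [0.0,0.0,0.0],"fingers": 0.0}
    - {"xyz": [0.0,0.0,0.0],"twist": [0.0,0.0,0.0],"fingers": 0.0}
    - {"xyz": [0.0,0.0,0.0],"twist": [0.0,0.0,0.0],"fingers": 0.0}

```text
clock: 12.03
eef_pos: [0.4853, 0.1215, 0.2454]
eef_rot: [0.0, 0.588, 0.809, 0.0]
wrist_force: [-0.1, -0.2, 5.9]
gripper_width: 0.0007
```

>>> jog_arm:
  increments:
    - {"xyz": [0.0,0.0,0.0],"twist": [0.0,0.0,0.0],"fingers": 0.0}
    - {"xyz": [0.0,0.0,0.0],"twist": [0.0,0.0,0.0],"fingers": 0.0}
    - {"xyz": [0.0,0.0,0.0],"twist": [0.0,0.0,0.0],"fingers": 0.0}
    - {"xyz": [0.0,0.0,0.0],"twist": [0.0,0.0,0.0],"fingers": 0.0}
    - {"xyz": [0.0,0.0,0.0],"twist": [0.0,0.0,0.0],"fingers": 0.0}
    - {"xyz": [0.0,0.0,0.0],"twist": [0.0,0.0,0.0],"fingers": 0.0}
    - {"xyz": [0.0,0.0,0.0],"twist": [0.0,0.0,0.0],"fingers": 0.0}
    - {"xyz": [0.0,0.0,0.0],"twist": [0.0,0.0,0.0],"fingers": 0.0}
    - {"xyz": [0.0,0.0,0.0],"twist": [0.0,0.0,0.0],"fingers": 0.0}
    - {"xyz": [0.0,0.0,0.0],"twist": [0.0,0.0,0.0],"fingers": 0.0}
    - {"xyz": [0.0,0.0,0.0],"twist": [0.0,0.0,0.0],"fingers": 0.0}
    - {"xyz": [0.0,0.0,0.0],"twist": [0.0,0.0,0.0],"fingers": 0.0}

```text
clock: 13.03
eef_pos: [0.4853, 0.1215, 0.2454]
eef_rot: [0.0, 0.588, 0.809, 0.0]
wrist_force: [-0.9, -0.7, 5.3]
gripper_width: 0.0005
```

```bash
python3 -c "
from h import *
tcp();snap('scene','scene15.png');tcp()
a=cv2.imread('pics/scene15.png')[165:265,240:340];cv2.imwrite('pics/s15c.png',cv2.resize(a,None,fx=6,fy=6,interpolation=cv2.INTER_CUBIC))"
```

```text
t 13.0333 stand xyz 0.0002 0.0626 0.2454 F [-0.9 -0.7  5.3] yaw 108.0 [1.000e-04 5.878e-01 8.090e-01 2.000e-04]
t 13.0833 stand xyz 0.0003 0.0626 0.2454 F [-0.1 -0.2  5.8] yaw 108.0 [1.000e-04 5.878e-01 8.090e-01 3.000e-04]
```

View pics/s15c.png

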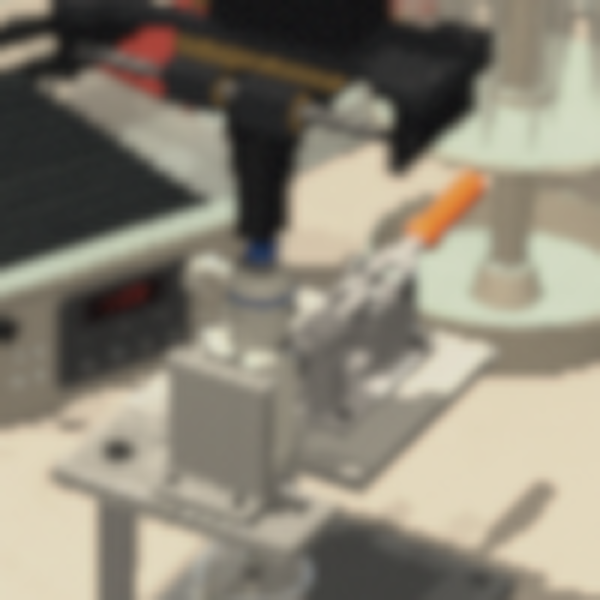

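View pics/scene15.png

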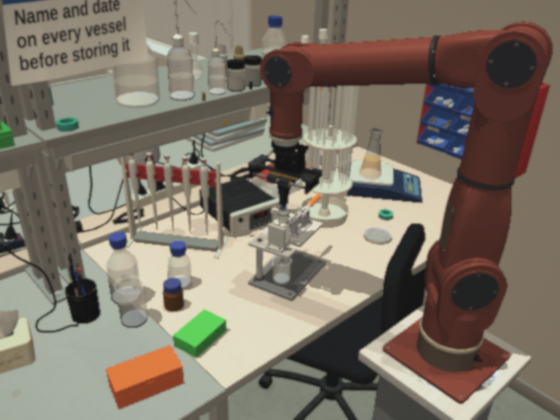

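```bash
python3 -c "
from h import *
print(workorder.hand_in());tcp()"
```

```text
the job is handed in; nothing more can be done
None
the job is handed in; nothing more can be done
```

The clamp is locked and the plunger is held at its first stop; I handed the job in at 13.1 s while still holding it.

- **Clamp:** I swung the orange handle back and down with the closed fingers. It took a firm 22 N push without moving further, and pictures after I let go show it still down at its stop. The plunger button, and so the pipette, had moved about 6 mm towards the V-block, to y 0.062 m in the stand frame (0.060 m expected).
- **Plunger:** I pressed only after the clamp was locked. The button gave its spring force of about 1.8 to 3.5 N, then came up solid. The push peaked at about 9.2 N, just over the 5 to 9 N holding range but under the 10 N where blow-out starts. I eased it to between 5 and 7 N and held it there for over two seconds, with the tool height steady at 0.2454 m.
- **Bystanders:** the last picture shows the bottle and green box where they were, and the arm stayed well clear of them and of the dish. I checked this by eye and did not measure it.

**What disagreed or could not be checked:**
- **Fingertip height:** the fingertips touched things about 20 mm above where the reported tool position says they end. I judged contact by force and pictures instead.
- **Stand fit:** the deck is about 15 mm along x and 11 mm along y off the stand's origin in my fit.
- **Push drift:** the push fell slightly during the hold, from about 6.4 N to 5.6 N.
- **Not read directly:** I had no reading of the joint values or the pad force, so locked and first stop are inferred from force and pictures.

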